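# Press the lenses out of the ejector block and put the lens set in order

## Robot

A 6-joint arm with a two-finger parallel gripper is mounted at the origin on the work surface. World frame = base frame: x ahead of the robot, y to its left, z up, the work surface at z = 0. Lengths are in m, angles in rad, forces in N, time in s.
With the tool pointing down it reaches from about 0.325 to 0.775 m from the base axis. Payload 5.5 kg.
Tool frame: the origin (TCP) lies on the centre line of the jaws, within the pads' length; the fingertips stand 25 mm ahead of it and the grasp point (between the pads) lies 6 mm ahead of it; y points along the fingers, x is the direction in which the jaws open and shut, and the axes are right-handed (so a half turn about y gives the same grasp; the last joint's range is limited). The gripper opens to 88 mm and grips with 3 to 60 N. Pads are 20 mm wide; open, the fingers measure 115 mm over their backs; the gripper's body (75 mm by 178 mm) begins 61 mm behind the grasp point.
Start: joints at [-1.349, 0.091, 1.231, -0, 1.82, -0.057], TCP at [0.165, -0.577, 0.248] pointing down, gripper open.
Joint ranges: [-2.87, 2.87], [-0.86, 2.18], [0.17, 2.46], [-1.51, 4.65], [0.06, 2.69], [-2.65, 2.65]. Speed limits (rad/s): [2.57, 2.57, 3.01, 3.14, 3.14, 3.14].

## Interface

Orientations are given as a rotation vector (axis times angle).
In Python, from cell import * gives the robot as it stands.
- The arm moves only by the tool send_rows, never from a script. Its argument "plan" is a list of rows, each a list of 3 entries, a list of its own where there are three numbers: the turn, a rotation vector about the tool's x, y, z in rad, then the shift along the tool's x, y, z in cm, then the closure in counts, from 0 (fully open) to 255 (shut). A call has 1 to 10 rows; each row shifts and turns the commanded pose from where the row before left it, along the tool's axes as they then stand; what a row does not reach is not made up. A row lasts 1/12 s, in which the tool goes at most 41.7 mm and 7.16 degrees, less where a joint would pass 70% of its speed; a pose out of reach is approached as far as the arm can. A call is refused whole if a number of a shift passes 4.17 or a number of a turn 0.125, either way. A call with a gripper value outside its range is refused whole. The fingers move at their own pace and stop on an object; "squeeze" is the grip in N (left out, the last holds). Time passes only in rows, so rows that do not move let the fingers close. It gives the time, the measured TCP pose, the force and the opening at its end, in the units of the state.
- get_obs(): the state, without advancing time (a new reading comes with each control period).
- get_image(name): name is "scene" or "top"; returns a dict with "color" (480x640x3 uint8, blue, green, red), "mtx" (3x3 intrinsics, pixels), "camera_from_world" (4x4, takes a point from world to camera coordinates). Camera axes: x right, y down, z forward; pixel columns grow to the right and rows downward; lengths in m; the calibration is good to about 2 mm. A picture is of the moment at which its call begins. There is no depth.
- finish_job(): hands the job in, once; it reports no verdict.
The state is a dict: "time_s": time; "joints": joint angles; "joint_vel": joint speeds; "tau": joint torques, N m; "eef_pos": TCP position; "ee_rot": TCP orientation; "wrist_force": force on the tool from outside, world axes, zero at the start; "ft_torque": the same for the moment, N m; "width": finger opening in m.
Only numpy, scipy, OpenCV 4.12 (cv2) and the standard library are available. Lean on these libraries where they do the work, as an engineer would, in place of code of your own. Each camera call takes 0.05 s, during which the arm holds its last target. There are 200 camera calls.

## Task

Put the set of microscope lenses in order on the mat: every lens must end up standing flat, right way up and wholly inside the printed ring of its own colour. The green and the blue lens stand in each other's ring, so swap them; the others are sunk in the wells of the ejector block, so push each one up by pressing its orange lever pad fully down, then grip the raised lens and carry it to its ring. Leave the other things on the bench where they are.

Things in the scene. Friction and masses are not known exactly. Their poses are not given: they have to be found in the camera images.
- lens_green: auxiliary microscope lens in a black round cell, a plain disc 60 mm in diameter and 36 mm high, 0.11 to 0.22 kg, with a green band round its side and a green border round the glass on top; origin: centre of its underside, z up when it stands right way up. Starts standing on the mat, inside the blue ring.
- lens_blue: auxiliary microscope lens in a black round cell, a plain disc 60 mm in diameter and 36 mm high, 0.11 to 0.22 kg, with a blue band round its side and a blue border round the glass on top; origin: centre of its underside, z up when it stands right way up. Starts standing on the mat, inside the green ring.
- lens_red: auxiliary microscope lens in a black round cell, a plain disc 60 mm in diameter and 36 mm high, 0.11 to 0.22 kg, with a red band round its side and a red border round the glass on top; origin: centre of its underside, z up when it stands right way up. Starts sunk in one of the wells of the ejector block, top flush with the block; may be absent.
- lens_yellow: auxiliary microscope lens in a black round cell, a plain disc 60 mm in diameter and 36 mm high, 0.11 to 0.22 kg, with a yellow band round its side and a yellow border round the glass on top; origin: centre of its underside, z up when it stands right way up. Starts sunk in one of the wells of the ejector block, top flush with the block; may be absent.
- lens_white: auxiliary microscope lens in a black round cell, a plain disc 60 mm in diameter and 36 mm high, 0.11 to 0.22 kg, with a white band round its side and a white border round the glass on top; origin: centre of its underside, z up when it stands right way up. Starts sunk in one of the wells of the ejector block, top flush with the block; may be absent.
- ring_green: green ring printed flat on the mat, 86 mm inside and 98 mm outside diameter; origin: its centre, 2 mm above the table (the upper face of the fixed mat, grey with a red edge, 210 by 320 mm, which carries five rings, centres 100 mm or more apart). Fixed.
- ring_blue: blue ring printed flat on the mat, 86 mm inside and 98 mm outside diameter; origin: its centre, 2 mm above the table (the upper face of the fixed mat, grey with a red edge, 210 by 320 mm, which carries five rings, centres 100 mm or more apart). Fixed.
- ring_red: red ring printed flat on the mat, 86 mm inside and 98 mm outside diameter; origin: its centre, 2 mm above the table (the upper face of the fixed mat, grey with a red edge, 210 by 320 mm, which carries five rings, centres 100 mm or more apart). Fixed.
- ring_yellow: yellow ring printed flat on the mat, 86 mm inside and 98 mm outside diameter; origin: its centre, 2 mm above the table (the upper face of the fixed mat, grey with a red edge, 210 by 320 mm, which carries five rings, centres 100 mm or more apart). Fixed.
- ring_white: white ring printed flat on the mat, 86 mm inside and 98 mm outside diameter; origin: its centre, 2 mm above the table (the upper face of the fixed mat, grey with a red edge, 210 by 320 mm, which carries five rings, centres 100 mm or more apart). Fixed.
- ejector: fixed aluminium block, 90 (x) by 260 (y) mm, flat top 80 mm above the table. Three round wells in its top, a at y -85 mm, b at 0, c at +85 mm (all at x 0; 61.5 mm in diameter, 36 mm deep, open below for the ejector nose; one may be empty), each with an orange-padded lever on the -x side (towards the robot). Origin: under the middle well, at table height
- lever_a (a joint): rocker lever of well a, rad: 0 pad up, nose down (starts at 0 to 0.04); 0.44 pad pressed fully down to its stop, the nose having pushed the lens up until its top is 20 mm above the block. Pivot 60 mm to the -x side of the well, 56 mm above the table. Stiff hinge: takes about 6 N on the pad and stays where it is left
- pad_a (a point): centre of the upper face of the orange pad (42 by 38 mm) of lever_a, 123 mm to the -x side of the centre of well a and 90 mm above the table at rest, 132 mm and 60 mm when fully pressed. It moves with the lever.
- lever_b (a joint): rocker lever of well b, rad: 0 pad up, nose down (starts at 0 to 0.04); 0.44 pad pressed fully down to its stop, the nose having pushed the lens up until its top is 20 mm above the block. Pivot 60 mm to the -x side of the well, 56 mm above the table. Stiff hinge: takes about 6 N on the pad and stays where it is left
- pad_b (a point): centre of the upper face of the orange pad (42 by 38 mm) of lever_b, 123 mm to the -x side of the centre of well b and 90 mm above the table at rest, 132 mm and 60 mm when fully pressed. It moves with the lever.
- lever_c (a joint): rocker lever of well c, rad: 0 pad up, nose down (starts at 0 to 0.04); 0.44 pad pressed fully down to its stop, the nose having pushed the lens up until its top is 20 mm above the block. Pivot 60 mm to the -x side of the well, 56 mm above the table. Stiff hinge: takes about 6 N on the pad and stays where it is left
- pad_c (a point): centre of the upper face of the orange pad (42 by 38 mm) of lever_c, 123 mm to the -x side of the centre of well c and 90 mm above the table at rest, 132 mm and 60 mm when fully pressed. It moves with the lever.
- screwdriver: screwdriver lying on the table; a bystander, to be left where it is
- brush: brush lying on the table; a bystander, to be left where it is
- cleaner: bottle, 60 mm in diameter, 150 mm high; a bystander, to be left where it is
- blower: black rubber blower bulb, 62 mm in diameter, 110 mm high; a bystander, to be left where it is
- clear_box: open clear plastic box, 100 by 140 by 45 mm; a bystander, to be left where it is
- jar: jar, 64 mm in diameter, 60 mm high; a bystander, to be left where it is
- carton: cardboard box, 130 by 170 by 90 mm; a bystander, to be left where it is

How it is judged:
At the end, for the whole second after the job is handed in: each lens that is present stands upright (within 0.1 rad), at rest, flat on the mat (underside less than 8 mm above the table), with its centre within 14 mm of the centre of the ring of its own colour (horizontal distance between lens_green and ring_green below 0.014 m and angle between each of lens_green, lens_blue, lens_red, lens_yellow, lens_white's own z axis and vertical below 0.1 rad and height (world z) of each of lens_green, lens_blue, lens_red, lens_yellow, lens_white below 0.008 m and linear speed of each of lens_green, lens_blue, lens_red, lens_yellow, lens_white below 0.02 m/s and horizontal distance between lens_blue and ring_blue below 0.014 m and horizontal distance between lens_red and ring_red below 0.014 m and horizontal distance between lens_yellow and ring_yellow below 0.014 m and horizontal distance between lens_white and ring_white below 0.014 m); the robot touches nothing.
It fails at once if a bystander is moved by more than 30 mm (distance of any of screwdriver, brush, cleaner, blower, clear_box, jar, carton from where it was at the start of the episode above 0.03 m).
Of lens_red, lens_yellow, lens_white only 2 to 3 are there at a start; the rules pass over those that are not, and their reading is None.
At some moment in a run one of lens_green, lens_blue may be knocked a few centimetres aside while the robot is not near it.
It also fails if it takes over 210 s, if anything falls off the work surface, if the arm or the gripper's body presses on something with over 40 N, if the wrist force passes 120 N, or if a joint passes its speed limit or range.

## Working session

There is one attempt and no reset: what is moved stays moved. The work goes in short steps, Python scripts to look and compute and a tool call to move; the robot and the scene stay as the last step left them, time stands still between calls to the robot, and variables do not carry over. Pictures are saved under pics/ and viewed, about 12 in all and at most 16, crops included, and the job is handed in when it is done.

Besides the shell and the picture viewer there is one more tool, called after "Emit:" by a JSON object that holds its "op" and its "data", one argument or row to a line. send_rows: Moves the arm, as the interface text tells. Its arguments: {"type":"object","properties":{"plan":{"type":"array","items":{"type":"array"}},"squeeze":{"type":"number"}},"required":["plan"]}

```bash
ls; mkdir -p pics
python3 - <<'E'
from cell import *
import cv2,numpy as np
print(get_obs())
for n in("scene","top"):
    d=get_image(n); cv2.imwrite(f"pics/{n}0.png",d["color"]); print(n,d["mtx"],d["camera_from_world"])
E
```

```text
pics
{'time_s': 0.0, 'joints': array([-1.34869758e+00,  9.18223630e-02,  1.23185880e+00,  4.72086026e-07,
        1.81977310e+00, -5.66744680e-02]), 'joint_vel': array([-1.86935386e-04,  2.20785457e-04, -2.75285511e-04, -3.52528700e-04,
       -2.19157077e-05, -6.91391732e-04]), 'tau': array([ 7.99873287e-04, -4.46457160e+01, -4.06439137e+01,  6.98792771e-02,
        2.93044921e-02, -1.39357285e-04]), 'eef_pos': array([ 0.16506653, -0.57660004,  0.24654397]), 'ee_rot': array([-1.32703403,  1.00242626, -1.00006401]), 'wrist_force': array([ 0.84396659,  0.11975133, -0.98502381]), 'ft_torque': array([-0.00426702,  0.02991221, -0.01865342]), 'width': 0.08755204270076776}
scene [[523.43764622   0.         314.24731233]
 [  0.         523.43764622 241.49261501]
 [  0.           0.           1.        ]] [[-0.25185484  0.96775905 -0.00339982  0.2266249 ]
 [ 0.56108782  0.14315636 -0.81528321 -0.24149723]
 [-0.788511   -0.20724062 -0.57905244  1.66776027]
 [ 0.          0.          0.          1.        ]]
top [[436.79349146   0.         326.36887267]
 [  0.         436.79349146 232.00302999]
 [  0.           0.           1.        ]] [[ 0.01222595 -0.99944475  0.03099553 -0.10430866]
 [-0.99178941 -0.01606685 -0.12686849  0.55540533]
 [ 0.12729605 -0.02918995 -0.99143515  1.13733265]
 [ 0.          0.          0.          1.        ]]
```

View pics/top0.png

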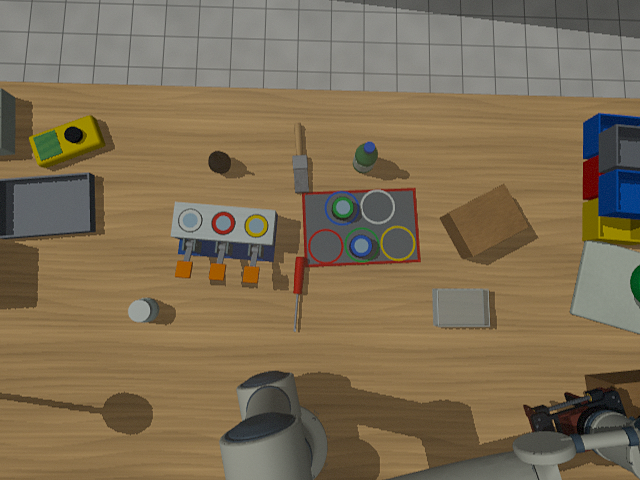

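View pics/scene0.png

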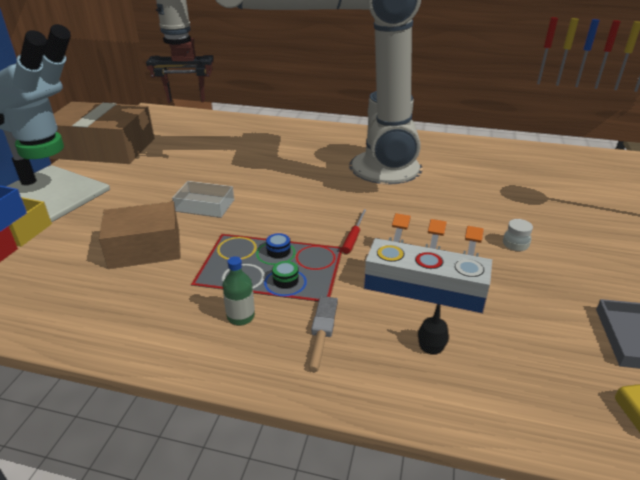

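Run:
```python
from cell import *
from scipy.spatial.transform import Rotation as R
o=get_obs(); print(R.from_rotvec(o["ee_rot"]).as_matrix().round(3))
```

```text
[[ 0.275 -0.     0.961]
 [-0.961  0.002  0.275]
 [-0.002 -1.     0.   ]]
```

The top view shows the ejector block at about px (225,222), with wells c = white (190,220), b = red (223,223) and a = yellow (256,226), so all three are present. The pads are at (184,269), (217,272) and (250,275). The rings are red (326,246), yellow (398,243), white (378,207), blue around the green lens (343,208) and green around the blue lens (361,246). The tool's y axis points down.

```bash
cat > h.py <<'E'
from cell import *
import cv2,numpy as np
from scipy.optimize import least_squares
from scipy.spatial.transform import Rotation as R
HS={'red':((172,8),110,60),'orange':((9,16),150,80),'yellow':((20,33),110,80),'green':((45,85),80,50),'blue':((100,125),90,50),'white':((0,179),0,200)}
def toworld(d,px,z):
    T=d["camera_from_world"]; Rm=T[:3,:3]; c=-Rm.T@T[:3,3]
    r=np.c_[(np.atleast_2d(px)-[d["mtx"][0,2],d["mtx"][1,2]])/d["mtx"][0,0],np.ones(len(np.atleast_2d(px)))]@Rm
    return c+r*((z-c[2])/r[:,2])[:,None]
def topix(d,p):
    q=np.atleast_2d(p)@d["camera_from_world"][:3,:3].T+d["camera_from_world"][:3,3]
    q=q@d["mtx"].T; return q[:,:2]/q[:,2:]
def mask(img,col):
    h=cv2.cvtColor(img,cv2.COLOR_BGR2HSV).astype(int); (a,b),s,v=HS[col]; H=h[...,0]
    m=((H>=a)&(H<=b)) if a<=b else ((H>=a)|(H<=b))
    m&=(h[...,1]>=s)&(h[...,2]>=v)
    if col=='white': m&=h[...,1]<40
    return m
def ring(d,col,guess,z,r0,r1,name=''):
    """fit circle of mean radius to coloured pixels in world annulus near guess"""
    ys,xs=np.nonzero(mask(d["color"],col)); w=toworld(d,np.c_[xs,ys],z)[:,:2]
    c=np.array(guess[:2],float); rm=(r0+r1)/2
    for tol in(.02,.012,.008):
        k=np.abs(np.linalg.norm(w-c,axis=1)-rm)<tol
        if k.sum()<8: return None
        f=least_squares(lambda c:np.linalg.norm(w[k]-c,axis=1)-rm,c,loss='soft_l1',f_scale=.002); c=f.x
    return c.round(4),int(k.sum()),float(np.sqrt((f.fun**2).mean()).round(4))
E
python3 - <<'E'
from h import *
d=get_image("top"); e=get_image("scene")
RG={'red':(326,246),'yellow':(398,243),'white':(378,207),'blue':(343,208),'green':(361,246)}
RS={'red':(315,258),'yellow':(238,249),'white':(243,278),'blue':(285,282),'green':(278,246)}
for c in RG: print('ring',c,ring(d,c,toworld(d,RG[c],.002)[0],.002,.043,.049),ring(e,c,toworld(d,RG[c],.002)[0],.002,.043,.049))
for c,p,z,q in(('green',(343,208),.038,(285,268)),('blue',(361,246),.038,(278,240)),('white',(190,220),.08,(470,268)),('red',(223,223),.08,0),('yellow',(256,226),.08,0)):
    g=toworld(d,p,z)[0]; print('lens',c,g.round(3),ring(d,c,g,z,.022,.030),ring(e,c,g,z,.022,.030))
for p in((184,269),(217,272),(250,275)):
    m=mask(d["color"],'orange').astype('u1'); n,l,s,ct=cv2.connectedComponentsWithStats(m)
    i=1+np.argmin(np.linalg.norm(ct[1:]-p,axis=1)); print('pad',ct[i],s[i][4],toworld(d,ct[i],.085)[0].round(4))
E
```

```text
ring red (array([ 0.5215, -0.0949]), 281, 0.003) (array([ 0.5229, -0.0954]), 216, 0.003)
ring yellow (array([ 0.5341, -0.2951]), 246, 0.0019) (array([ 0.5364, -0.295 ]), 153, 0.002)
ring white None None
ring blue (array([ 0.6301, -0.1389]), 234, 0.0019) (array([ 0.6313, -0.1389]), 201, 0.0021)
ring green (array([ 0.5284, -0.1951]), 238, 0.0019) (array([ 0.5303, -0.1951]), 166, 0.0027)
lens green [ 0.623 -0.141  0.038] (array([ 0.6257, -0.1391]), 210, 0.0033) (array([ 0.6283, -0.1394]), 212, 0.0035)
lens blue [ 0.52  -0.19   0.038] (array([ 0.5222, -0.1892]), 228, 0.0035) (array([ 0.5287, -0.1876]), 172, 0.0039)
lens white [0.577 0.256 0.08 ] None None
lens red [0.57  0.172 0.08 ] (array([0.5713, 0.172 ]), 215, 0.0031) (array([0.5725, 0.1713]), 153, 0.0029)
lens yellow [0.564 0.087 0.08 ] (array([0.5657, 0.0871]), 216, 0.0031) (array([0.5672, 0.0867]), 149, 0.0029)
pad [183. 269.] 1 [0.4507 0.2659 0.085 ]
pad [215.5 273. ] 2 [0.4417 0.184  0.085 ]
pad [249.6 275.2] 5 [0.4373 0.0981 0.085 ]
```

Run:
```python
from h import *
HS['white']=((0,179),0,150)
d=get_image("top"); e=get_image("scene")
g=toworld(d,(378,207),.002)[0]
for q in(d,e): print(ring(q,'white',g,.002,.043,.049),ring(q,'white',(.577,.2565),.08,.022,.030))
print('carton corners',toworld(d,[(440,222),(505,186),(462,264)],.09).round(3),'bottle',toworld(d,(369,147),.15).round(3))
```

```text
(array([ 0.6363, -0.239 ]), 102, 0.001) (array([0.5771, 0.2563]), 212, 0.0046)
(array([ 0.6379, -0.239 ]), 88, 0.0015) (array([0.5734, 0.2564]), 279, 0.0043)
carton corners [[ 0.581 -0.389  0.09 ]
 [ 0.68  -0.564  0.09 ]
 [ 0.473 -0.444  0.09 ]] bottle [[ 0.758 -0.197  0.15 ]]
```

Emit:
{"op": "send_rows", "data": {
  "plan": [
    [[0,0.0928,0],[0,0,0],0],
    [[0,0.0928,0],[0,0,0],0],
    [[0,0.0928,0],[0,0,0],0],
    [[0,0,0],[-2.77,0,2.57],0],
    [[0,0,0],[-2.77,0,2.57],0],
    [[0,0,0],[-2.77,0,2.57],0],
    [[0,0,0],[-2.77,0,2.57],0],
    [[0,0,0],[-2.77,0,2.57],0],
    [[0,0,0],[-2.77,0,2.57],0],
    [[0,0,0],[-2.77,0,2.57],0]
  ],
  "squeeze": 25
}}

```text
time_s: 1.13
eef_pos: [0.3458, -0.3814, 0.2478]
ee_rot: [-1.209, 1.209, -1.209]
wrist_force: [0.9, 0.1, -0.6]
width: 0.0878
```

Emit:
{"op": "send_rows", "data": {
  "plan": [
    [[0,0,0],[-2.76,0,2.57],0],
    [[0,0,0],[-2.76,0,2.57],0],
    [[0,0,0],[-2.76,0,2.57],0],
    [[0,0,0],[-2.76,0,2.57],0],
    [[0,0,0],[-2.76,0,2.57],0],
    [[0,0,0],[-2.76,0,2.57],0],
    [[0,0,0],[-2.76,0,2.57],0],
    [[0,0,0],[0,3.5,0],0],
    [[0,0,0],[0,3.5,0],0],
    [[0,0,0],[0,0,0],0]
  ]
}}

```text
time_s: 1.97
eef_pos: [0.5222, -0.1875, 0.169]
ee_rot: [-1.215, 1.219, -1.198]
wrist_force: [-1.0, 0.5, -2.1]
width: 0.0879
```

Run:
```python
from h import *
o=get_obs();print(o["eef_pos"])
d=get_image("scene"); c=d["color"][170:320,170:370]; cv2.imwrite("pics/s1.png",cv2.resize(c,None,fx=4,fy=4))
```

```text
[ 0.52218042 -0.18745134  0.16899298]
```

View pics/s1.png

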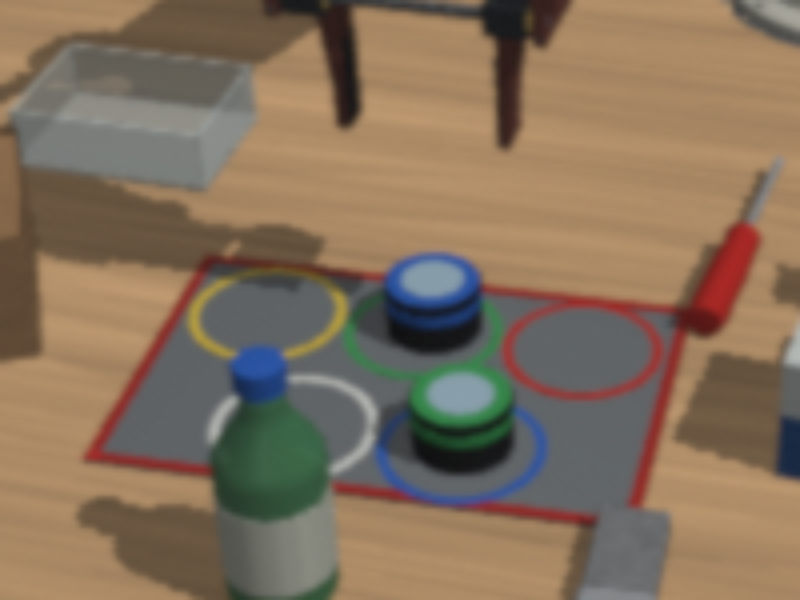

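Emit:
{"op": "send_rows", "data": {
  "plan": [
    [[0,0,0],[0,3.0,0],0],
    [[0,0,0],[0,3.0,0],0],
    [[0,0,0],[0,3.0,0],0],
    [[0,0,0],[0,2.0,0],0],
    [[0,0,0],[0,0,0],0],
    [[0,0,0],[0,0,0],0],
    [[0,0,0],[0,0,0],0]
  ]
}}

```text
time_s: 2.6
eef_pos: [0.5262, -0.1906, 0.0712]
ee_rot: [-1.207, 1.205, -1.213]
wrist_force: [0.7, -0.6, 0.1]
width: 0.0877
```

Emit:
{"op": "send_rows", "data": {
  "plan": [
    [[0,0,0],[0,1.7,0],0],
    [[0,0,0],[0,1.5,0],0],
    [[0,0,0],[0,0,0],0],
    [[0,0,0],[0,0,0],255],
    [[0,0,0],[0,0,0],255],
    [[0,0,0],[0,0,0],255],
    [[0,0,0],[0,0,0],255],
    [[0,0,0],[0,0,0],255],
    [[0,0,0],[0,0,0],255],
    [[0,0,0],[0,0,0],255]
  ]
}}

```text
time_s: 3.43
eef_pos: [0.5253, -0.1898, 0.0369]
ee_rot: [-1.209, 1.207, -1.21]
wrist_force: [-0.1, 0.2, 6.1]
width: 0.0595
```

Emit:
{"op": "send_rows", "data": {
  "plan": [
    [[0,0,0],[0,-2.0,0],255],
    [[0,0,0],[0,-2.0,0],255],
    [[0,0,0],[2.6,0,0.25],255],
    [[0,0,0],[2.6,0,0.25],255],
    [[0,0,0],[2.6,0,0.25],255],
    [[0,0,0],[2.7,0,0.25],255],
    [[0,0,0],[0,1.5,0],255],
    [[0,0,0],[0,1.5,0],255],
    [[0,0,0],[0,0,0],255],
    [[0,0,0],[0,0,0],255]
  ]
}}

```text
time_s: 4.27
eef_pos: [0.5337, -0.294, 0.0438]
ee_rot: [-1.21, 1.212, -1.206]
wrist_force: [-0.3, 0.0, -1.0]
width: 0.0595
```

Emit:
{"op": "send_rows", "data": {
  "plan": [
    [[0,0,0],[0,0.6,0],255],
    [[0,0,0],[0,0,0],255],
    [[0,0,0],[0,0,0],0],
    [[0,0,0],[0,0,0],0],
    [[0,0,0],[0,0,0],0],
    [[0,0,0],[0,0,0],0],
    [[0,0,0],[0,0,0],0],
    [[0,0,0],[0,-3.0,0],0],
    [[0,0,0],[0,-3.0,0],0],
    [[0,0,0],[0,-3.0,0],0]
  ]
}}

```text
time_s: 5.1
eef_pos: [0.5344, -0.2943, 0.1302]
ee_rot: [-1.21, 1.21, -1.208]
wrist_force: [0.3, -1.3, 0.5]
width: 0.0879
```

Run:
```python
from h import *
o=get_obs();print(o["eef_pos"],o["width"])
e=get_image("scene")
for c,g in(('green',(.627,-.139)),('blue',(.535,-.294))):print(c,ring(e,c,g,.038,.022,.030))
c=e["color"][170:320,170:370]; cv2.imwrite("pics/s2.png",cv2.resize(c,None,fx=4,fy=4))
```

```text
[ 0.53436396 -0.29431743  0.13016837] 0.08790380139681503
green (array([ 0.6284, -0.1392]), 211, 0.0034)
blue (array([ 0.5395, -0.2913]), 167, 0.0041)
```

View pics/s2.png

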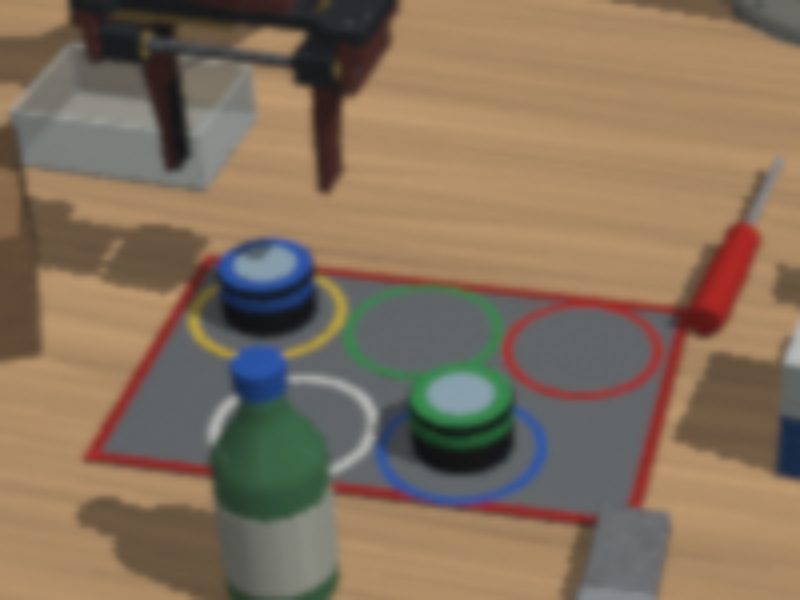

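The blue lens now stands in the yellow ring (crop about (268,300)), and green is still where it was at (460,420). Next is the green lens.

Emit:
{"op": "send_rows", "data": {
  "plan": [
    [[0,0,0],[-3.1,0,1.85],0],
    [[0,0,0],[-3.1,0,1.85],0],
    [[0,0,0],[-3.1,0,1.85],0],
    [[0,0,0],[-3.1,0,1.85],0],
    [[0,0,0],[-3.1,0,1.85],0],
    [[0,0,0],[0,0,0],0],
    [[0,0,0],[0,2.5,0],0],
    [[0,0,0],[0,2.5,0],0],
    [[0,0,0],[0,1.0,0],0],
    [[0,0,0],[0,0,0],0]
  ]
}}

```text
time_s: 5.98
eef_pos: [0.6252, -0.1393, 0.0657]
ee_rot: [-1.213, 1.214, -1.205]
wrist_force: [-0.7, -0.4, -0.5]
width: 0.0878
```

Emit:
{"op": "send_rows", "data": {
  "plan": [
    [[0,0,0],[0,1.6,0],0],
    [[0,0,0],[0,1.5,0],0],
    [[0,0,0],[0,0,0],0],
    [[0,0,0],[0,0,0],255],
    [[0,0,0],[0,0,0],255],
    [[0,0,0],[0,0,0],255],
    [[0,0,0],[0,0,0],255],
    [[0,0,0],[0,0,0],255],
    [[0,0,0],[0,0,0],255],
    [[0,0,0],[0,0,0],255]
  ]
}}

```text
time_s: 6.82
eef_pos: [0.6278, -0.1397, 0.0399]
ee_rot: [-1.208, 1.207, -1.21]
wrist_force: [-0.4, 0.7, 5.0]
width: 0.0595
```

Emit:
{"op": "send_rows", "data": {
  "plan": [
    [[0,0,0],[0,-2.0,0],255],
    [[0,0,0],[0,-2.0,0],255],
    [[0,0,0],[1.85,0,-3.3],255],
    [[0,0,0],[1.85,0,-3.3],255],
    [[0,0,0],[1.85,0,-3.3],255],
    [[0,0,0],[0,0,0],255],
    [[0,0,0],[0,1.8,0],255],
    [[0,0,0],[0,1.8,0],255],
    [[0,0,0],[0,0,0],255],
    [[0,0,0],[0,0,0],255]
  ]
}}

```text
time_s: 7.65
eef_pos: [0.5275, -0.1947, 0.0415]
ee_rot: [-1.21, 1.211, -1.207]
wrist_force: [-0.2, 0.8, -2.2]
width: 0.0593
```

Emit:
{"op": "send_rows", "data": {
  "plan": [
    [[0,0,0],[0,0.3,0],255],
    [[0,0,0],[0,0,0],255],
    [[0,0,0],[0,0,0],255],
    [[0,0,0],[0,0,0],0],
    [[0,0,0],[0,0,0],0],
    [[0,0,0],[0,0,0],0],
    [[0,0,0],[0,0,0],0],
    [[0,0,0],[0,-3.0,0],0],
    [[0,0,0],[0,-3.0,0],0],
    [[0,0,0],[0,-3.0,0],0]
  ]
}}

```text
time_s: 8.48
eef_pos: [0.5278, -0.1949, 0.1303]
ee_rot: [-1.21, 1.21, -1.208]
wrist_force: [-0.5, -0.5, 0.6]
width: 0.0878
```

Run:
```python
from h import *
o=get_obs();print(o["eef_pos"],o["width"])
e=get_image("scene")
for c,g in(('green',(.529,-.195)),('blue',(.535,-.294))):print(c,ring(e,c,g,.038,.022,.030))
```

```text
[ 0.52782237 -0.19489515  0.13032369] 0.08783576754112256
green (array([ 0.5318, -0.1932]), 152, 0.0037)
blue (array([ 0.5395, -0.2917]), 168, 0.0042)
```

Emit:
{"op": "send_rows", "data": {
  "plan": [
    [[0,0,0],[3.3,0,0.25],0],
    [[0,0,0],[3.3,0,0.25],0],
    [[0,0,0],[3.3,0,0.25],0],
    [[0,0,0],[0,0,0],0],
    [[0,0,0],[0,2.5,0],0],
    [[0,0,0],[0,2.5,0],0],
    [[0,0,0],[0,1.0,0],0],
    [[0,0,0],[0,0,0],0],
    [[0,0,0],[0,0,0],0]
  ]
}}

```text
time_s: 9.28
eef_pos: [0.5357, -0.2936, 0.0696]
ee_rot: [-1.21, 1.21, -1.208]
wrist_force: [0.3, -0.7, 0.5]
width: 0.0879
```

Emit:
{"op": "send_rows", "data": {
  "plan": [
    [[0,0,0],[0,1.6,0],0],
    [[0,0,0],[0,1.6,0],0],
    [[0,0,0],[0,0,0],0],
    [[0,0,0],[0,0,0],255],
    [[0,0,0],[0,0,0],255],
    [[0,0,0],[0,0,0],255],
    [[0,0,0],[0,0,0],255],
    [[0,0,0],[0,0,0],255],
    [[0,0,0],[0,0,0],255],
    [[0,0,0],[0,0,0],255]
  ]
}}

```text
time_s: 10.12
eef_pos: [0.5363, -0.2944, 0.0389]
ee_rot: [-1.209, 1.207, -1.21]
wrist_force: [-0.7, 0.5, 4.7]
width: 0.0595
```

Emit:
{"op": "send_rows", "data": {
  "plan": [
    [[0,0,0],[0,-3.5,0],255],
    [[0,0,0],[0,-3.5,0],255],
    [[0,0,0],[-3.1,0,1.9],255],
    [[0,0,0],[-3.1,0,1.9],255],
    [[0,0,0],[-3.1,0,1.9],255],
    [[0,0,0],[-3.1,0,1.9],255],
    [[0,0,0],[-3.1,0,1.9],255],
    [[0,0,0],[0,0,0],255],
    [[0,0,0],[0,0,0],255]
  ]
}}

```text
time_s: 10.87
eef_pos: [0.631, -0.1371, 0.1065]
ee_rot: [-1.212, 1.208, -1.205]
wrist_force: [1.0, -1.0, -1.8]
width: 0.0596
```

Emit:
{"op": "send_rows", "data": {
  "plan": [
    [[0,0,0],[0,2.3,0],255],
    [[0,0,0],[0,2.3,0],255],
    [[0,0,0],[0,1.7,0],255],
    [[0,0,0],[0,0,0],255],
    [[0,0,0],[0,0,0],255]
  ]
}}

```text
time_s: 11.28
eef_pos: [0.6294, -0.1401, 0.0434]
ee_rot: [-1.211, 1.212, -1.208]
wrist_force: [-0.2, 0.8, -1.5]
width: 0.0597
```

Emit:
{"op": "send_rows", "data": {
  "plan": [
    [[0,0,0],[0,0.45,0],255],
    [[0,0,0],[0,0,0],255],
    [[0,0,0],[0,0,0],255],
    [[0,0,0],[0,0,0],0],
    [[0,0,0],[0,0,0],0],
    [[0,0,0],[0,0,0],0],
    [[0,0,0],[0,0,0],0],
    [[0,0,0],[0,-4.0,0],0],
    [[0,0,0],[0,-4.0,0],0],
    [[0,0,0],[0,-4.0,0],0]
  ]
}}

```text
time_s: 12.12
eef_pos: [0.6301, -0.1388, 0.1608]
ee_rot: [-1.211, 1.211, -1.207]
wrist_force: [0.4, -0.1, 0.6]
width: 0.0879
```

Emit:
{"op": "send_rows", "data": {
  "plan": [
    [[0,0,0],[-3.0,0,-2.4],255],
    [[0,0,0],[-3.0,0,-2.4],255],
    [[0,0,0],[-3.0,0,-2.4],255],
    [[0,0,0],[-3.0,0,-2.4],255],
    [[0,0,0],[-3.0,0,-2.4],255],
    [[0,0,0],[-3.0,0,-2.4],255],
    [[0,0,0],[-3.0,0,-2.4],255],
    [[0,0,0],[-2.6,0,-2.35],255],
    [[0,0,0],[0,0,0],255],
    [[0,0,0],[0,0,0],255]
  ]
}}

```text
time_s: 12.95
eef_pos: [0.4386, 0.0981, 0.1609]
ee_rot: [-1.209, 1.205, -1.207]
wrist_force: [0.3, -0.0, 0.4]
width: 0.0247
```

Run:
```python
from h import *
o=get_obs();print(o["eef_pos"],o["width"])
e=get_image("scene"); cv2.imwrite("pics/s3.png",cv2.resize(e["color"][150:350,180:520],None,fx=2.3,fy=2.3))
for c,g in(('green',(.529,-.195)),('blue',(.63,-.14))):print(c,ring(e,c,g,.038,.022,.030))
```

```text
[0.43857373 0.09805086 0.16087105] 0.024722555521210603
green (array([ 0.5313, -0.1936]), 159, 0.0035)
blue (array([ 0.6323, -0.138 ]), 252, 0.0043)
```

View pics/s3.png

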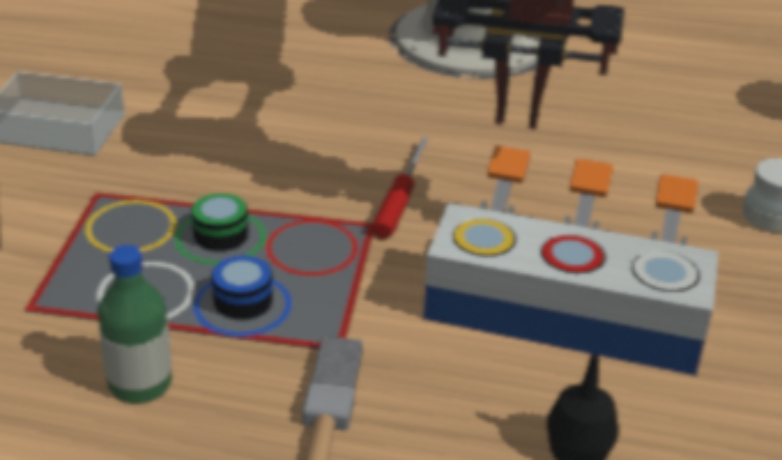

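Green (crop (220,222)) and blue (242,287) stand in their own rings. The closed gripper is above pad a.

Emit:
{"op": "send_rows", "data": {
  "plan": [
    [[0,0,0],[0.2,1.5,0],255],
    [[0,0,0],[0,1.5,0],255],
    [[0,0,0],[0,1.0,0],255],
    [[0,0,0],[0,0.6,0],255],
    [[0,0,0],[0,0.6,0],255],
    [[0,0,0],[0,0.6,0],255],
    [[0,0,0],[0,0.6,0],255],
    [[0,0,0],[0,0.6,0],255],
    [[0,0,0],[0,0,0],255],
    [[0,0,0],[0,0,0],255]
  ]
}}

```text
time_s: 13.83
eef_pos: [0.4391, 0.0944, 0.0904]
ee_rot: [-1.21, 1.21, -1.209]
wrist_force: [-2.8, 0.2, 2.0]
width: 0.0005
```

Emit:
{"op": "send_rows", "data": {
  "plan": [
    [[0,0,0],[0,0.4,0],255],
    [[0,0,0],[0,0.3,0],255],
    [[0,0,0],[0,0.2,0],255],
    [[0,0,0],[0,0,0],255],
    [[0,0,0],[0,0,0],255]
  ]
}}

```text
time_s: 14.25
eef_pos: [0.4393, 0.0945, 0.0874]
ee_rot: [-1.208, 1.208, -1.21]
wrist_force: [-21.3, -2.4, 35.0]
width: 0.0003
```

Emit:
{"op": "send_rows", "data": {
  "plan": [
    [[0,0,0],[0,-1.5,0],255],
    [[0,0,0],[0,-3.5,0],255],
    [[0,0,0],[0,-4.0,0],0],
    [[0,0,0],[0,0,0],0],
    [[0,0,0],[0,0,0],0],
    [[0,0,0],[0,0,0],0]
  ]
}}

```text
time_s: 14.75
eef_pos: [0.4395, 0.0946, 0.1707]
ee_rot: [-1.209, 1.209, -1.21]
wrist_force: [-0.1, 0.4, -0.6]
width: 0.0236
```

Run:
```python
from h import *
o=get_obs();print(o["eef_pos"],o["width"])
e=get_image("scene");d=get_image("top")
for q in(d,e):print(ring(q,'yellow',(.566,.087),.10,.022,.030))
cv2.imwrite("pics/s4.png",cv2.resize(e["color"][190:310,350:510],None,fx=3,fy=3))
```

```text
[0.43952057 0.0945789  0.17073239] 0.02360648668668498
(array([0.5648, 0.0869]), 217, 0.003)
(array([0.5668, 0.0865]), 184, 0.003)
```

View pics/s4.png

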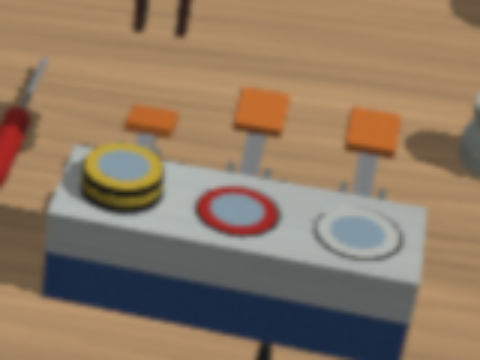

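The yellow lens is up (crop (123,175)) and its pad is down.

Emit:
{"op": "send_rows", "data": {
  "plan": [
    [[0,0,0],[0.19,0,3.16],0],
    [[0,0,0],[0.19,0,3.16],0],
    [[0,0,0],[0.19,0,3.16],0],
    [[0,0,0],[0.19,0,3.16],0],
    [[0,0,0],[0,0,0],0],
    [[0,0,0],[0,0,0],0],
    [[0,0,0],[0,2.0,0],0],
    [[0,0,0],[0,2.0,0],0],
    [[0,0,0],[0,1.0,0],0],
    [[0,0,0],[0,0,0],0]
  ]
}}

```text
time_s: 15.68
eef_pos: [0.563, 0.0873, 0.1179]
ee_rot: [-1.214, 1.213, -1.206]
wrist_force: [0.2, -0.1, -0.5]
width: 0.0878
```

Emit:
{"op": "send_rows", "data": {
  "plan": [
    [[0,0,0],[0,0,0],0],
    [[0,0,0],[0,0.8,0],0],
    [[0,0,0],[0,0.5,0],0],
    [[0,0,0],[0,0,0],0],
    [[0,0,0],[0,0,0],0]
  ]
}}

```text
time_s: 16.1
eef_pos: [0.5654, 0.0873, 0.1081]
ee_rot: [-1.21, 1.209, -1.209]
wrist_force: [-0.3, -0.2, 0.4]
width: 0.0879
```

Emit:
{"op": "send_rows", "data": {
  "plan": [
    [[0,0,0],[0,0,0],255],
    [[0,0,0],[0,0,0],255],
    [[0,0,0],[0,0,0],255],
    [[0,0,0],[0,0,0],255],
    [[0,0,0],[0,0,0],255],
    [[0,0,0],[0,0,0],255],
    [[0,0,0],[0,0,0],255],
    [[0,0,0],[0,-1.5,0],255],
    [[0,0,0],[0,-3.0,0],255],
    [[0,0,0],[0,-3.0,0],255]
  ]
}}

```text
time_s: 16.93
eef_pos: [0.5645, 0.0873, 0.1818]
ee_rot: [-1.213, 1.212, -1.207]
wrist_force: [1.1, -0.4, -0.9]
width: 0.0593
```

Emit:
{"op": "send_rows", "data": {
  "plan": [
    [[0,0,0],[3.82,0,-0.3],255],
    [[0,0,0],[3.82,0,-0.3],255],
    [[0,0,0],[3.82,0,-0.3],255],
    [[0,0,0],[3.82,0,-0.3],255],
    [[0,0,0],[3.82,0,-0.3],255],
    [[0,0,0],[3.82,0,-0.3],255],
    [[0,0,0],[3.82,0,-0.3],255],
    [[0,0,0],[3.82,0,-0.3],255],
    [[0,0,0],[3.82,0,-0.3],255],
    [[0,0,0],[3.82,0,-0.3],255]
  ]
}}

```text
time_s: 17.77
eef_pos: [0.5351, -0.2963, 0.1826]
ee_rot: [-1.209, 1.21, -1.208]
wrist_force: [2.2, -0.4, -1.3]
width: 0.0598
```

Emit:
{"op": "send_rows", "data": {
  "plan": [
    [[0,0,0],[0,0,0],255],
    [[0,0,0],[0,0,0],255],
    [[0,0,0],[0,3.5,0],255],
    [[0,0,0],[0,3.5,0],255],
    [[0,0,0],[0,3.0,0],255],
    [[0,0,0],[0,2.0,0],255],
    [[0,0,0],[0,0,0],255],
    [[0,0,0],[0,0,0],255]
  ]
}}

```text
time_s: 18.43
eef_pos: [0.5354, -0.2928, 0.062]
ee_rot: [-1.21, 1.211, -1.205]
wrist_force: [0.3, 0.1, -1.1]
width: 0.0596
```

Emit:
{"op": "send_rows", "data": {
  "plan": [
    [[0,0,0],[0.1,1.0,0],255],
    [[0,0,0],[0,0.5,0],255],
    [[0,0,0],[0,0,0],255],
    [[0,0,0],[0,0,0],255]
  ]
}}

```text
time_s: 18.77
eef_pos: [0.536, -0.2958, 0.0488]
ee_rot: [-1.209, 1.208, -1.21]
wrist_force: [-0.4, 0.1, -1.2]
width: 0.0596
```

Emit:
{"op": "send_rows", "data": {
  "plan": [
    [[0,0,0],[0,0.35,0],255],
    [[0,0,0],[0,0,0],255],
    [[0,0,0],[0,0,0],255],
    [[0,0,0],[0,0,0],0],
    [[0,0,0],[0,0,0],0],
    [[0,0,0],[0,0,0],0],
    [[0,0,0],[0,0,0],0],
    [[0,0,0],[0,-4.0,0],0],
    [[0,0,0],[0,-4.0,0],0],
    [[0,0,0],[0,-4.0,0],0]
  ]
}}

```text
time_s: 19.6
eef_pos: [0.5349, -0.2953, 0.1647]
ee_rot: [-1.21, 1.212, -1.206]
wrist_force: [0.2, -0.9, 1.2]
width: 0.0877
```

Emit:
{"op": "send_rows", "data": {
  "plan": [
    [[0,0,0],[-3.96,0,-0.76],255],
    [[0,0,0],[-3.96,0,-0.76],255],
    [[0,0,0],[-3.96,0,-0.76],255],
    [[0,0,0],[-3.96,0,-0.76],255],
    [[0,0,0],[-3.96,0,-0.76],255],
    [[0,0,0],[-3.96,0,-0.76],255],
    [[0,0,0],[-3.96,0,-0.76],255],
    [[0,0,0],[-3.96,0,-0.76],255],
    [[0,0,0],[-3.96,0,-0.76],255],
    [[0,0,0],[-3.96,0,-0.76],255]
  ]
}}

```text
time_s: 20.43
eef_pos: [0.4586, 0.1019, 0.1646]
ee_rot: [-1.209, 1.209, -1.209]
wrist_force: [0.4, 0.5, 0.7]
width: 0.025
```

Emit:
{"op": "send_rows", "data": {
  "plan": [
    [[0,0,0],[-3.96,0,-0.76],255],
    [[0,0,0],[-3.96,0,-0.76],255],
    [[0,0,0],[0,0,0],255],
    [[0,0,0],[0,0,0],255],
    [[0,0,0],[0,0,0],255],
    [[0,0,0],[0,2.0,0],255],
    [[0,0,0],[0,1.5,0],255],
    [[0,0,0],[0,0,0],255]
  ]
}}

```text
time_s: 21.1
eef_pos: [0.4434, 0.1773, 0.1262]
ee_rot: [-1.213, 1.214, -1.21]
wrist_force: [0.4, 0.4, -0.6]
width: 0.0005
```

Run:
```python
from h import *
e=get_image("scene")
for c,g in(('green',(.529,-.195)),('blue',(.63,-.14)),('yellow',(.535,-.295))):print(c,ring(e,c,g,.038,.022,.030))
```

```text
green (array([ 0.5314, -0.1934]), 163, 0.0037)
blue (array([ 0.6326, -0.138 ]), 256, 0.0043)
yellow (array([ 0.5388, -0.2953]), 155, 0.0031)
```

Emit:
{"op": "send_rows", "data": {
  "plan": [
    [[0,0,0],[0,0.8,0],255],
    [[0,0,0],[0,0.7,0],255],
    [[0,0,0],[0,0.6,0],255],
    [[0,0,0],[0,0.6,0],255],
    [[0,0,0],[0,0.6,0],255],
    [[0,0,0],[0,0.5,0],255],
    [[0,0,0],[0,0.3,0],255],
    [[0,0,0],[0,0.2,0],255],
    [[0,0,0],[0,0,0],255],
    [[0,0,0],[0,0,0],255]
  ]
}}

```text
time_s: 21.98
eef_pos: [0.4427, 0.1796, 0.0876]
ee_rot: [-1.212, 1.212, -1.207]
wrist_force: [-10.3, 0.3, 8.8]
width: 0.0004
```

Emit:
{"op": "send_rows", "data": {
  "plan": [
    [[0,0,0],[0,0.25,0],255],
    [[0,0,0],[0,0,0],255],
    [[0,0,0],[0,0,0],255]
  ]
}}

```text
time_s: 22.23
eef_pos: [0.4428, 0.1796, 0.0873]
ee_rot: [-1.211, 1.211, -1.207]
wrist_force: [-16.2, -2.4, 20.6]
width: 0.0006
```

Emit:
{"op": "send_rows", "data": {
  "plan": [
    [[0,0,0],[0,-1.5,0],255],
    [[0,0,0],[0,-3.5,0],255],
    [[0,0,0],[0,-3.5,0],0],
    [[0,0,0],[0.19,0,3.2],0],
    [[0,0,0],[0.19,0,3.2],0],
    [[0,0,0],[0.19,0,3.2],0],
    [[0,0,0],[0.19,0,3.2],0],
    [[0,0,0],[0,0,0],0],
    [[0,0,0],[0,0,0],0]
  ]
}}

```text
time_s: 22.98
eef_pos: [0.5731, 0.1713, 0.1673]
ee_rot: [-1.211, 1.212, -1.209]
wrist_force: [-0.9, -0.3, 0.0]
width: 0.0436
```

Run:
```python
from h import *
o=get_obs();print(o["eef_pos"],o["width"])
e=get_image("scene")
print(ring(e,'red',(.572,.172),.10,.022,.030))
cv2.imwrite("pics/s5.png",cv2.resize(e["color"][150:310,350:510],None,fx=3,fy=3))
```

```text
[0.57306259 0.17126317 0.1672746 ] 0.043550430479470825
(array([0.5725, 0.1716]), 183, 0.0032)
```

View pics/s5.png

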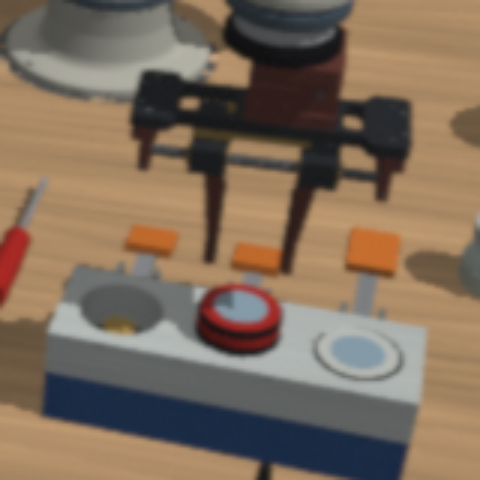

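The red lens is up (crop (238,318)) and the gripper is opening above it.

Emit:
{"op": "send_rows", "data": {
  "plan": [
    [[0,0,0],[0,0,0],0],
    [[0,0,0],[0,0,0],0],
    [[0,0,0],[0,0,0],0],
    [[0,0,0],[0,0,0],0],
    [[0,0,0],[0,2.0,0],0],
    [[0,0,0],[0,2.0,0],0],
    [[0,0,0],[0,1.3,0],0],
    [[0,0,0],[0,0.6,0],0],
    [[0,0,0],[0,0,0],0],
    [[0,0,0],[0,0,0],0]
  ]
}}

```text
time_s: 23.87
eef_pos: [0.5723, 0.172, 0.1106]
ee_rot: [-1.209, 1.209, -1.209]
wrist_force: [0.6, 0.8, -0.0]
width: 0.0878
```

Emit:
{"op": "send_rows", "data": {
  "plan": [
    [[0,0,0],[0,0.25,0],0],
    [[0,0,0],[0,0,0],255],
    [[0,0,0],[0,0,0],255],
    [[0,0,0],[0,0,0],255],
    [[0,0,0],[0,0,0],255],
    [[0,0,0],[0,0,0],255],
    [[0,0,0],[0,0,0],255],
    [[0,0,0],[0,0,0],255],
    [[0,0,0],[0,-2.0,0],255],
    [[0,0,0],[0,-4.0,0],255]
  ]
}}

```text
time_s: 24.7
eef_pos: [0.5697, 0.1713, 0.1611]
ee_rot: [-1.22, 1.216, -1.205]
wrist_force: [0.3, 0.9, -2.2]
width: 0.0592
```

Emit:
{"op": "send_rows", "data": {
  "plan": [
    [[0,0,0],[3.8,0,-0.72],255],
    [[0,0,0],[3.8,0,-0.72],255],
    [[0,0,0],[3.8,0,-0.72],255],
    [[0,0,0],[3.8,0,-0.72],255],
    [[0,0,0],[3.8,0,-0.72],255],
    [[0,0,0],[3.8,0,-0.72],255],
    [[0,0,0],[3.8,0,-0.7],255],
    [[0,0,0],[0,0,0],255],
    [[0,0,0],[0,0,0],255],
    [[0,0,0],[0,0,0],255]
  ]
}}

```text
time_s: 25.53
eef_pos: [0.5221, -0.0938, 0.1672]
ee_rot: [-1.209, 1.21, -1.208]
wrist_force: [-0.5, -0.1, -1.9]
width: 0.0596
```

Emit:
{"op": "send_rows", "data": {
  "plan": [
    [[0,0,0],[0,3.5,0],255],
    [[0,0,0],[0,3.0,0],255],
    [[0,0,0],[0,2.5,0],255],
    [[0,0,0],[0,1.5,0],255],
    [[0,0,0],[0,1.0,0],255],
    [[0,0,0],[0,0,0],255],
    [[0,0,0],[0,0,0],255]
  ]
}}

```text
time_s: 26.12
eef_pos: [0.5225, -0.0931, 0.0528]
ee_rot: [-1.21, 1.208, -1.207]
wrist_force: [0.4, 0.1, -0.9]
width: 0.0597
```

Emit:
{"op": "send_rows", "data": {
  "plan": [
    [[0,0,0],[0.1,0.4,0],255],
    [[0,0,0],[0,0.3,0],255],
    [[0,0,0],[0,0,0],255],
    [[0,0,0],[0,0,0],255],
    [[0,0,0],[0,0,0],0],
    [[0,0,0],[0,0,0],0],
    [[0,0,0],[0,0,0],0],
    [[0,0,0],[0,0,0],0],
    [[0,0,0],[0,-4.0,0],0],
    [[0,0,0],[0,-4.0,0],0]
  ]
}}

```text
time_s: 26.95
eef_pos: [0.5201, -0.0946, 0.1233]
ee_rot: [-1.213, 1.215, -1.204]
wrist_force: [1.3, -0.3, 0.2]
width: 0.0876
```

Emit:
{"op": "send_rows", "data": {
  "plan": [
    [[0,0,0],[0,-4.0,0],255],
    [[0,0,0],[-4.0,0,-0.81],255],
    [[0,0,0],[-4.0,0,-0.81],255],
    [[0,0,0],[-4.0,0,-0.81],255],
    [[0,0,0],[-4.0,0,-0.81],255],
    [[0,0,0],[-4.0,0,-0.81],255],
    [[0,0,0],[-4.0,0,-0.81],255],
    [[0,0,0],[-4.0,0,-0.81],255],
    [[0,0,0],[-4.0,0,-0.81],255],
    [[0,0,0],[-4.0,0,-0.81],255]
  ]
}}

```text
time_s: 27.78
eef_pos: [0.4483, 0.2667, 0.1658]
ee_rot: [-1.209, 1.209, -1.209]
wrist_force: [0.9, -1.4, -0.3]
width: 0.0247
```

Emit:
{"op": "send_rows", "data": {
  "plan": [
    [[0,0,0],[0,0,0],255],
    [[0,0,0],[0,0,0],255],
    [[0,0,0],[0,0,0],255],
    [[0,0,0],[0,2.0,0],255],
    [[0,0,0],[0,1.5,0],255],
    [[0,0,0],[0,0,0],255],
    [[0,0,0],[0,0,0],255]
  ]
}}

```text
time_s: 28.37
eef_pos: [0.4493, 0.2632, 0.13]
ee_rot: [-1.21, 1.211, -1.211]
wrist_force: [0.0, -0.2, -0.0]
width: 0.0004
```

Run:
```python
from h import *
e=get_image("scene")
for c,g in(('green',(.529,-.195)),('blue',(.63,-.14)),('yellow',(.535,-.295)),('red',(.522,-.095))):print(c,ring(e,c,g,.038,.022,.030))
```

```text
green (array([ 0.5313, -0.1936]), 159, 0.0035)
blue (array([ 0.6326, -0.138 ]), 255, 0.0043)
yellow (array([ 0.5388, -0.2953]), 153, 0.0031)
red (array([ 0.5248, -0.0943]), 174, 0.0035)
```

Emit:
{"op": "send_rows", "data": {
  "plan": [
    [[0,0,0],[0,0.8,0],255],
    [[0,0,0],[0,0.7,0],255],
    [[0,0,0],[0,0.6,0],255],
    [[0,0,0],[0,0.6,0],255],
    [[0,0,0],[0,0.6,0],255],
    [[0,0,0],[0,0.5,0],255],
    [[0,0,0],[0,0.4,0],255],
    [[0,0,0],[0,0.3,0],255],
    [[0,0,0],[0,0,0],255],
    [[0,0,0],[0,0,0],255]
  ]
}}

```text
time_s: 29.25
eef_pos: [0.4471, 0.2654, 0.0872]
ee_rot: [-1.213, 1.212, -1.206]
wrist_force: [-12.8, -1.1, 14.0]
width: 0.0004
```

Emit:
{"op": "send_rows", "data": {
  "plan": [
    [[0,0,0],[0,0.25,0],255],
    [[0,0,0],[0,0,0],255],
    [[0,0,0],[0,0,0],255],
    [[0,0,0],[0,-1.5,0],255],
    [[0,0,0],[0,-3.5,0],255],
    [[0,0,0],[0,-3.7,0],0],
    [[0,0,0],[0.2,0,3.2],0],
    [[0,0,0],[0.2,0,3.2],0],
    [[0,0,0],[0.2,0,3.2],0],
    [[0,0,0],[0.2,0,3.2],0]
  ]
}}

```text
time_s: 30.08
eef_pos: [0.5786, 0.2568, 0.1702]
ee_rot: [-1.209, 1.208, -1.209]
wrist_force: [-0.6, 0.2, 0.3]
width: 0.03
```

Emit:
{"op": "send_rows", "data": {
  "plan": [
    [[0,0,0],[0,0,0],0],
    [[0,0,0],[0,0,0],0],
    [[0,0,0],[0,0,0],0],
    [[0,0,0],[0,0,0],0]
  ]
}}

```text
time_s: 30.42
eef_pos: [0.5764, 0.2572, 0.1706]
ee_rot: [-1.209, 1.208, -1.208]
wrist_force: [-0.3, -0.4, 0.6]
width: 0.0572
```

Run:
```python
from h import *
HS['white']=((0,179),0,150)
o=get_obs();print(o["eef_pos"],o["width"])
e=get_image("scene")
cv2.imwrite("pics/s6.png",cv2.resize(e["color"][150:310,350:530],None,fx=3,fy=3))
print(topix(e,[.577,.2565,.10])-[350,150], topix(e,[.577,.2565,.08])-[350,150])
```

```text
[0.57639016 0.25720643 0.17057398] 0.05717839380924632
[[120.64993764 109.28142573]] [[119.05494816 116.76272048]]
```

View pics/s6.png

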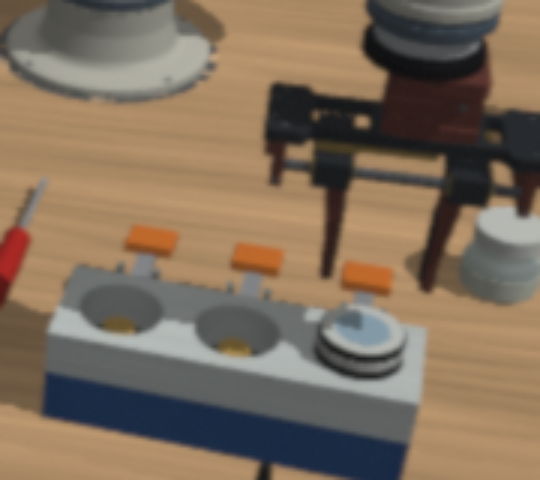

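The white lens is up: its top is at crop (361,328), i.e. (120,109) unscaled, against a predicted (120.6,109.3).

Emit:
{"op": "send_rows", "data": {
  "plan": [
    [[0,0,0],[0,0,0],0],
    [[0,0,0],[0,0,0],0],
    [[0,0,0],[0,0,0],0],
    [[0,0,0],[0,0,0],0],
    [[0,0,0],[0,2.0,0],0],
    [[0,0,0],[0,2.0,0],0],
    [[0,0,0],[0,1.5,0],0],
    [[0,0,0],[0,0.7,0],0],
    [[0,0,0],[0,0,0],0],
    [[0,0,0],[0,0,0],0]
  ]
}}

```text
time_s: 31.3
eef_pos: [0.5773, 0.257, 0.1085]
ee_rot: [-1.209, 1.209, -1.209]
wrist_force: [0.3, 0.2, 0.5]
width: 0.0879
```

Emit:
{"op": "send_rows", "data": {
  "plan": [
    [[0,0,0],[0,0,0],0],
    [[0,0,0],[0,0,0],255],
    [[0,0,0],[0,0,0],255],
    [[0,0,0],[0,0,0],255],
    [[0,0,0],[0,0,0],255],
    [[0,0,0],[0,0,0],255],
    [[0,0,0],[0,0,0],255],
    [[0,0,0],[0,0,0],255]
  ]
}}

```text
time_s: 31.97
eef_pos: [0.5774, 0.2567, 0.1084]
ee_rot: [-1.209, 1.209, -1.21]
wrist_force: [0.2, -0.8, 1.5]
width: 0.0594
```

Emit:
{"op": "send_rows", "data": {
  "plan": [
    [[0,0,0],[0,-1.5,0],255],
    [[0,0,0],[0,-3.0,0],255],
    [[0,0,0],[0,-3.0,0],255],
    [[0,0,0],[3.8,0,0.46],255],
    [[0,0,0],[3.8,0,0.46],255],
    [[0,0,0],[3.8,0,0.46],255],
    [[0,0,0],[3.8,0,0.46],255],
    [[0,0,0],[3.8,0,0.46],255],
    [[0,0,0],[3.8,0,0.46],255],
    [[0,0,0],[3.8,0,0.46],255]
  ]
}}

```text
time_s: 32.8
eef_pos: [0.6092, -0.0106, 0.1825]
ee_rot: [-1.21, 1.21, -1.208]
wrist_force: [0.1, 0.7, -3.0]
width: 0.0593
```

Emit:
{"op": "send_rows", "data": {
  "plan": [
    [[0,0,0],[3.8,0,0.46],255],
    [[0,0,0],[3.8,0,0.46],255],
    [[0,0,0],[3.8,0,0.46],255],
    [[0,0,0],[3.8,0,0.46],255],
    [[0,0,0],[3.8,0,0.46],255],
    [[0,0,0],[3.9,0,0.46],255],
    [[0,0,0],[0,0,0],255],
    [[0,0,0],[0,0,0],255],
    [[0,0,0],[0,0,0],255]
  ]
}}

```text
time_s: 33.55
eef_pos: [0.637, -0.2377, 0.1821]
ee_rot: [-1.209, 1.211, -1.207]
wrist_force: [-0.2, 1.1, -1.9]
width: 0.0593
```

Run:
```python
from h import *
o=get_obs();print(o["eef_pos"],o["width"])
e=get_image("scene")
for c,g in(('green',(.529,-.195)),('blue',(.63,-.14)),('yellow',(.535,-.295)),('red',(.522,-.095))):print(c,ring(e,c,g,.038,.022,.030))
```

```text
[ 0.63699568 -0.23767381  0.182148  ] 0.059338471122852135
green (array([ 0.5314, -0.1934]), 163, 0.0037)
blue (array([ 0.6327, -0.138 ]), 256, 0.0043)
yellow (array([ 0.5396, -0.2948]), 115, 0.0035)
red (array([ 0.5249, -0.0942]), 175, 0.0036)
```

Everything is still in place. Lowering white.

Emit:
{"op": "send_rows", "data": {
  "plan": [
    [[0,0,0],[0.1,3.5,0],255],
    [[0,0,0],[0,3.5,0],255],
    [[0,0,0],[0,3.0,0],255],
    [[0,0,0],[0,1.5,0],255],
    [[0,0,0],[0,1.0,0],255],
    [[0,0,0],[0,0.5,0],255],
    [[0,0,0],[0,0,0],255],
    [[0,0,0],[0,0,0],255],
    [[0,0,0],[0,0,0],255]
  ]
}}

```text
time_s: 34.35
eef_pos: [0.6383, -0.2392, 0.0556]
ee_rot: [-1.208, 1.206, -1.211]
wrist_force: [-0.5, -0.4, -2.1]
width: 0.0595
```

Emit:
{"op": "send_rows", "data": {
  "plan": [
    [[0,0,0],[0,0.7,0],255],
    [[0,0,0],[0,0,0],255],
    [[0,0,0],[0,0,0],255],
    [[0,0,0],[0,0,0],255]
  ]
}}

```text
time_s: 34.68
eef_pos: [0.6376, -0.2393, 0.0469]
ee_rot: [-1.209, 1.208, -1.21]
wrist_force: [0.5, -1.1, 0.6]
width: 0.0596
```

Emit:
{"op": "send_rows", "data": {
  "plan": [
    [[0,0,0],[0,0.1,0],255],
    [[0,0,0],[0,0,0],255],
    [[0,0,0],[0,0,0],0],
    [[0,0,0],[0,0,0],0],
    [[0,0,0],[0,0,0],0],
    [[0,0,0],[0,0,0],0],
    [[0,0,0],[0,0,0],0],
    [[0,0,0],[0,-4.0,0],0],
    [[0,0,0],[0,-4.0,0],0],
    [[0,0,0],[0,-4.0,0],0]
  ]
}}

```text
time_s: 35.52
eef_pos: [0.6364, -0.2388, 0.1652]
ee_rot: [-1.211, 1.212, -1.207]
wrist_force: [1.0, -0.8, 0.7]
width: 0.0878
```

Emit:
{"op": "send_rows", "data": {
  "plan": [
    [[0,0,0],[0,-4.0,0],0],
    [[0,0,0],[-3.0,0,-2.5],0],
    [[0,0,0],[-3.0,0,-2.5],0],
    [[0,0,0],[-3.0,0,-2.5],0],
    [[0,0,0],[-3.0,0,-2.5],0],
    [[0,0,0],[-3.0,0,-2.5],0],
    [[0,0,0],[-3.0,0,-2.5],0],
    [[0,0,0],[-3.0,0,-2.5],0],
    [[0,0,0],[-3.0,0,-2.5],0],
    [[0,0,0],[0,0,0],0]
  ]
}}

```text
time_s: 36.35
eef_pos: [0.434, 0.0046, 0.2058]
ee_rot: [-1.21, 1.206, -1.205]
wrist_force: [-0.8, -0.5, -0.8]
width: 0.088
```

Run:
```python
from h import *
HS['white']=((0,179),0,150)
o=get_obs();print(o["eef_pos"],o["width"])
e=get_image("scene");d=get_image("top")
for c,g in(('green',(.529,-.195)),('blue',(.63,-.14)),('yellow',(.535,-.295)),('red',(.522,-.095)),('white',(.637,-.239))):print(c,ring(d,c,g,.038,.022,.030),ring(e,c,g,.038,.022,.030))
cv2.imwrite("pics/s7.png",np.hstack([cv2.resize(e["color"][200:330,180:350],(400,306)),cv2.resize(d["color"][170:285,290:440],(400,306))]))
```

```text
[0.43403476 0.00464939 0.20579407] 0.08797373211104441
green (array([ 0.5268, -0.1944]), 221, 0.0034) (array([ 0.5313, -0.1935]), 161, 0.0036)
blue (array([ 0.6265, -0.139 ]), 216, 0.0034) (array([ 0.6323, -0.138 ]), 252, 0.0043)
yellow (array([ 0.5368, -0.2972]), 235, 0.004) (array([ 0.5388, -0.2953]), 153, 0.0031)
red (array([ 0.5214, -0.0948]), 211, 0.0031) (array([ 0.5248, -0.0943]), 174, 0.0035)
white (array([ 0.6376, -0.2401]), 136, 0.0037) (array([ 0.6402, -0.243 ]), 92, 0.0034)
```

View pics/s7.png

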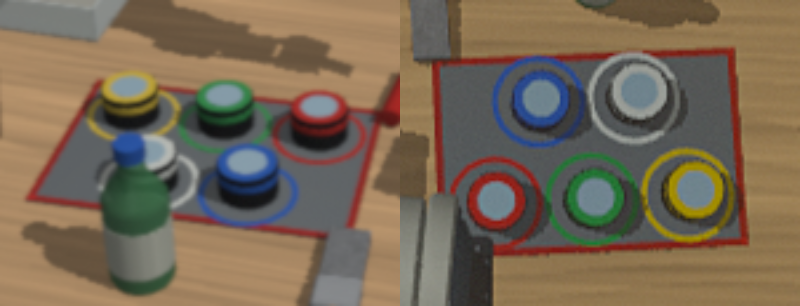

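All five lenses stand upright in their own rings in both views, and the gripper is clear of everything.

```bash
python3 -c "
from cell import *
print(finish_job())"
```

```text
the job is handed in; nothing more can be done
None
```

All five lenses are standing upright in their own rings, and I handed the job in at about 36 s; no verdict comes back.

- **What I did:** I swapped green and blue, using the empty yellow ring as a stopover. Yellow, red and white each came up with a full press of the lever pad and were carried to their rings.
- **Final position:** in the last check from both cameras, the average for every lens was within about 4 mm of its ring centre; the limit is 14 mm. The two views differed by 2–6 mm. I put that down to the coloured side bands pulling the fits. White was partly hidden by the bottle in the scene view, and that reading gave the largest single offset, about 5 mm.
- **Forces:** the highest wrist force I saw was about 41 N, while pressing pad a to its stop.
- **Knocked lens:** no knock to green or blue showed in my checks.
- **Bystanders:** none was touched on purpose and none looked moved in the pictures, but I did not measure their positions.

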